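Check the closed gap of a bench plate press with a feeler blade

TASK

Crank the plate press fully closed, turning the crank clockwise (seen from above) to its stop. Then take the broad feeler gauge, the one with the wider handle and blade, from the rack and slide its blade straight down between the two press plates until it drags snugly and the black line across the blade is level with the plates' top edges. Finish while still gripping the gauge and holding it still at that depth; leave the narrow gauge hanging, the crank closed, and the jars, jar lid and dish where they are.

Things in the scene. Friction and masses are not known exactly. Their poses are not given: they have to be found in the camera images.
- crank (a joint): crank angle of the press, rad: grows clockwise seen from above and closes the press; 0 is fully open, 4.0 is the stop (fully closed). The moving jaw advances 3 mm per rad. It starts between 0.3 and 1.6 and stays where it is left (about 2 N at the knob turns it).
- crank_grip (a point): on the axis of the crank's upright black knob, 18 mm across and 40 mm tall, free to spin on the crank arm; the knob reaches from 25 mm below to 15 mm above this point, and nothing else on the press rises above its foot. Travels on a level circle of 40 mm radius about crank_axis, 115 mm above the table
- crank_axis (a point): on the crank's vertical axis, above its hub, on top of the gear housing at one end of the press, 110 mm above the table. Fixed to the press
- mouth (a point): middle of the closed gap between the two plates, level with their top edges, 85 mm above the table; fixed to the press, same axes. Closed, the plates stand 1.5 mm apart, each spring-backed: it yields up to 6 mm, 1.6 N to start it and 0.4 N more per mm (blade drag about 2 to 5 N). The top 8 mm of each plate flares outward at 45 degrees as a lead-in
- press: plate press, painted base 100 (x) x 250 (y) x 18 mm, fixed to the table. Origin: centre of its underside. y is the line on which the jaws close, from the crank end (crank axis at y = -60 mm) to the fixed jaw (gap at y = +55 mm); x runs along the plates (50 mm wide, 50 mm tall); z up. The base lies 67 mm below the plates' top edges
- plate_moving: steel plate on the moving jaw (crank side). Origin: on its working face, at the middle of its width, level with its top edge; it shifts with the jaw
- plate_fixed: steel plate on the fixed jaw, facing the moving one. Origin: on its working face, at the middle of its width, level with its top edge
- gauge: broad feeler gauge, steel, about 130 g, hanging upright in the rack. Handle 42 mm wide (its x) x 16 mm thick (y) x 45 mm tall. Origin: centre of the handle's underside, z up. Blade below it: 24 mm wide (x), 6 mm thick (y), 70 mm long, its last 20 mm tapering to 2 mm thick at the tip; a thin black line runs round it 35 mm above the tip. Both faces alike
- gauge_tip (a point): centre of the broad gauge's blade tip, 70 mm below its origin; same axes
- narrow_gauge: narrow feeler gauge, the one not to be used: handle 20 x 16 x 45 mm, blade 12 mm wide; same origin and axes. Hangs in the rack's other slot, 80 mm from the broad one along the rack's x
- rack: aluminium gauge rack fixed to the table, 170 mm (x) x 80 mm (y) x 85 mm tall, a slotted top board on four posts. Origin: centre of its underside. The gauges hang at x = -40 and +40 mm, either way round, their handles on the top board (85 mm up)
- jar_a: jar, 66 mm across, 95 mm tall; origin at its foot
- jar_b: jar, 72 mm across, 105 mm tall; origin at its foot
- jar_c: small jar, 56 mm across, 70 mm tall; origin at its foot
- jar_d: clear jar, 66 mm across, 90 mm tall; origin at its foot
- jar_lid: loose jar lid lying flat, 66 mm across, 12 mm tall; origin at its foot
- dish: small white dish, 70 mm across, 25 mm tall; origin at its foot
Mind the look-alikes: they are no part of the job. Leave any blue or purple look-alike of the gauge alone.

How it is judged:
On the way, in this order (a step that is already met when the one before it is completed fails the run):
1. the press is cranked fully closed (crank within 0.25 rad of its stop) with the gauge still hanging in the rack (value of joint crank above 3.75 rad and distance of gauge from where it was at the start of the episode below 0.02 m), for 0.2 s.
2. the broad gauge is lifted clear of the rack in the fingers (contact force between the fingers and gauge above 2 N and height (world z) of gauge_tip above 0.09 m), for 0.1 s.
3. the held blade's tip is between the plates (contact force between the fingers and gauge above 2 N and z of gauge_tip in the frame of mouth below -0.01 m and x of gauge_tip in the frame of mouth between -0.016 and 0.016 m and y of gauge_tip in the frame of mouth between -0.01 and 0.01 m), for 0.1 s.
At the end, for the whole second after the job is handed in: Fingers still grip the broad gauge (over 2 N); tip 35 +/- 7 mm below the plates' top edges, within 12 mm of their middle and 6 mm of the gap's; upright to 0.12 rad, still (under 10 mm/s), pressed by both plates (over 0.4 N each), off the rack; crank within 0.25 rad of its stop (contact force between the fingers and gauge above 2 N and value of joint crank above 3.75 rad and z of gauge_tip in the frame of mouth between -0.042 and -0.028 m and x of gauge_tip in the frame of mouth between -0.012 and 0.012 m and y of gauge_tip in the frame of mouth between -0.006 and 0.006 m and angle between gauge's own z axis and vertical below 0.12 rad and contact force between gauge and plate_moving above 0.4 N and contact force between gauge and plate_fixed above 0.4 N and contact force between gauge and rack below 0.1 N and linear speed of gauge below 0.01 m/s); the arm keeps its last pose, push and grip.
It fails at once if the narrow gauge is moved more than 30 mm (distance of narrow_gauge from where it was at the start of the episode above 0.03 m).
It fails at once if a jar, the jar lid or the dish is moved more than 30 mm (distance of any of jar_a, jar_b, jar_c, jar_d, jar_lid, dish from where it was at the start of the episode above 0.03 m).
It also fails if it takes over 61 s, if anything falls off the work surface, if the arm or the gripper's body presses on something with over 40 N, if the wrist force passes 120 N, or if a joint passes its speed limit or range.

ROBOT

A 6-joint arm with a two-finger parallel gripper is mounted at the origin on the work surface. World frame = base frame: x ahead of the robot, y to its left, z up, the work surface at z = 0. Lengths are in m, angles in rad, forces in N, time in s.
With the tool pointing down it reaches from about 0.35 to 0.775 m from the base axis. Payload 5.5 kg.
Tool frame: the origin (TCP) lies midway between the tips of the shut fingers; the grasp point (between the pads) lies 19 mm behind it (env.tcp_to_grasp is the distance from the TCP to the grasp point, in m); z points along the fingers, y is the direction in which the jaws open and shut (so a half turn about z gives the same grasp; the last joint's range is limited). The gripper opens to 85 mm and grips with 20 to 120 N. Pads are 22 mm wide; open, the fingers measure 114 mm over their backs; the gripper's body (76 mm by 85 mm) begins 54 mm behind the grasp point. The pads swing forward as they close: fully open they stand 13 mm farther back than shut.
Start: joints at [1.079, 0.313, 0.046, 1.304, 0, 1.431], TCP at [0.198, 0.54, 0.231] pointing down, gripper open.
Joint ranges: [-2.76, 2.76], [-0.86, 1.69], [-1.03, 1.26], [-2.2, 2.34], [-1.47, 1.5], [-3.14, 3.14]. Speed limits (rad/s): [2.57, 2.57, 3.14, 3.14, 3.14, 3.14].

INTERFACE

Orientations are given as a unit quaternion [w, x, y, z].
In Python, from workcell import get_state, viewer, hand_in, finder, env gives the robot as it stands.
- The arm moves only by the tool arm_command, never from a script. Its argument "motion" is a list of rows, each an object of numbers: "x", "y", "z": the shift along the tool's x, y, z in mm; "rx", "ry", "rz": the turn, a rotation vector about the tool's x, y, z in degrees; "hand": the closure, from -1 (fully open) to 1 (shut). A call has 1 to 10 rows; each row is the pose to reach, as a shift and turn from the pose commanded when the call began, along the tool's axes at that moment; what a row does not reach only later rows make up. A row lasts 1/8 s, in which the tool goes at most 62.5 mm and 10.7 degrees, less where a joint would pass 70% of its speed; a pose out of reach is approached as far as the arm can. A call with a gripper value outside its range is refused whole. The fingers move at their own pace and stop on an object; "force" is the grip in N (left out, the last holds). Time passes only in rows, so rows that repeat a pose let the fingers close. It gives the time, the measured TCP pose, the force and the opening at its end, in the units of the state.
- get_state(): the state, without advancing time (a new reading comes with each control period).
- viewer.read_camera(name): name is "scene" or "side" or "wrist"; returns a dict with "image" (384x512x3 uint8, red, green, blue), "z_map" (384x512 float32, m along the optical axis (not along the pixel's ray), 0 where there is no reading), "intrinsics" (3x3 intrinsics, pixels), "k1" (the pictures are not rectified: a ray, as slopes to the right and down, at radius r is drawn at 1 + k1 r^2 times it, then the intrinsics apply), "rvec" (rotation vector, rad) and "tvec" (3), from world to camera coordinates, as OpenCV has them. Camera axes: x right, y down, z forward; pixel columns grow to the right and rows downward; lengths in m; the calibration is good to about 2 mm. A picture is of the moment at which its call begins.
- hand_in(): hands the job in, once; it reports no verdict.
Trained networks look in a picture, given as the dict that the camera call returned (one of the last four; its "shot" number tells which), for a name from the list of things; names that differ only in an ending like _2 or _b are one class to them, and where a whole thing is asked for, a point or a joint stands for the part that bears it (a point fixed in the world has none). Each returns a list of dicts, best first, with "score" (0 to 1); they miss things now and then, are a little off and sometimes report something else, mostly with a low value. They report only what shows in the picture. A call takes as long as a camera call. They do not tell look-alikes from the thing itself.
- finder.find_in(picture, query): "at" ([column, row] in pixels, amid what is visible of it).
- finder.masks_of(picture, query): "region" (384x512 bool, what is visible of it) and "at" ([column, row] in pixels, amid what is visible of it).
The state is a dict: "clock": time; "joint_pos": joint angles; "qvel": joint speeds; "tau": joint torques, N m; "tcp_pos": TCP position; "orientation": TCP orientation; "wrist_force": force on the tool from outside, world axes, zero at the start; "ft_torque": the same for the moment, N m; "finger_gap": finger opening in m.
Only numpy, scipy, OpenCV 4.12 (cv2) and the standard library are available. Lean on these libraries where they do the work, as an engineer would, in place of code of your own. Each camera call takes 0.05 s, during which the arm holds its last target.

## Working session

There is one attempt and no reset: what is moved stays moved. The work goes in short steps, Python scripts to look and compute and a tool call to move; the robot and the scene stay as the last step left them, time stands still between calls to the robot, and variables do not carry over. Pictures are saved under pics/ and viewed, and the job is handed in when it is done.

Besides the shell and the picture viewer there is one more tool, called as name(argument=value, ...), one argument or row to a line, values as JSON. arm_command: Moves the arm, as the interface text tells. Its arguments: {"type":"object","properties":{"motion":{"type":"array","items":{"type":"object","properties":{"x":{"type":"number"},"y":{"type":"number"},"z":{"type":"number"},"rx":{"type":"number"},"ry":{"type":"number"},"rz":{"type":"number"},"hand":{"type":"number"}}}},"force":{"type":"number"}},"required":["motion"]}

```bash
mkdir -p pics; ls; cat > h.py <<'E'
import numpy as np, cv2, pickle
from workcell import get_state, viewer, hand_in, finder, env
from scipy.spatial.transform import Rotation as R
def cam(n):
    p=viewer.read_camera(n); pickle.dump(p,open(f'last_{n}.pkl','wb')); return p
def save(p,name,crop=None,scale=1):
    im=p['image'][:,:,::-1]
    if crop: c0,r0,c1,r1=crop; im=im[r0:r1,c0:c1]
    if scale!=1: im=cv2.resize(im,None,fx=scale,fy=scale,interpolation=cv2.INTER_CUBIC)
    cv2.imwrite('pics/'+name,im)
def rays(p,uv):
    K=np.array(p['intrinsics']); uv=np.atleast_2d(np.asarray(uv,float))
    d=np.stack([(uv[:,0]-K[0,2])/K[0,0],(uv[:,1]-K[1,2])/K[1,1]],1)
    u=d.copy()
    for _ in range(30): u=d/(1+p['k1']*(u**2).sum(1,keepdims=True))
    return np.c_[u,np.ones(len(u))]
def RT(p): return cv2.Rodrigues(np.array(p['rvec'],float))[0],np.array(p['tvec'],float).reshape(3)
def world(p,uv,z=None):
    # z_map used if z None
    uv=np.atleast_2d(np.asarray(uv,float)); r=rays(p,uv); Rm,t=RT(p)
    if z is None:
        d=p['z_map'][uv[:,1].round().astype(int),uv[:,0].round().astype(int)]
        return (r*d[:,None]-t)@Rm
    o=-Rm.T@t; dr=r@Rm
    return o+dr*((z-o[2])/dr[:,2])[:,None]
def proj(p,X):
    Rm,t=RT(p); c=np.atleast_2d(X)@Rm.T+t; u=c[:,:2]/c[:,2:]
    u=u*(1+p['k1']*(u**2).sum(1,keepdims=True)); K=np.array(p['intrinsics'])
    return np.c_[u[:,0]*K[0,0]+K[0,2],u[:,1]*K[1,1]+K[1,2]]
def cloud(p,mask=None):
    m=p['z_map']>0
    if mask is not None: m&=mask
    v,u=np.nonzero(m); return world(p,np.c_[u,v]),np.c_[u,v]
E
cat > a.py <<'E'
from h import *
print(get_state()); print(env.tcp_to_grasp)
for n in ['scene','side','wrist']:
    p=cam(n); save(p,n+'0.png',scale=1.5)
    Rm,t=RT(p); print(n,(-Rm.T@t).round(3),Rm[2].round(2))
    for q in ['gauge','narrow_gauge','rack','press','crank_grip','crank','plate_fixed','plate_moving','jar_a','jar_lid','dish']:
        print(q,[(round(d['score'],2),np.round(d['at']).tolist()) for d in finder.find_in(p,q)][:4])
E
python3 a.py
```

```text
pics
{'clock': 0.0, 'joint_pos': array([1.07944703e+00, 3.13993749e-01, 4.49541228e-02, 1.30359601e+00,
       3.96929151e-05, 1.43121090e+00]), 'qvel': array([-0.00044486, -0.00011927, -0.00082133,  0.00113144, -0.00112293,
        0.00101885]), 'tau': array([-7.44056579e-04, -4.80624139e+01,  2.98533994e+01,  1.93473918e-02,
       -4.69340521e-04, -1.13948198e-05]), 'tcp_pos': array([0.19786087, 0.53933158, 0.23040249]), 'orientation': array([-3.04200275e-04,  1.74976478e-01,  9.84572184e-01, -8.68114796e-04]), 'wrist_force': array([-0.04358618,  0.32075778, -0.74631927]), 'ft_torque': array([-0.014039  , -0.01558775, -0.02839097]), 'finger_gap': 0.08522170734467585}
0.0187
scene [1.196 0.153 1.14 ] [-0.55 -0.01 -0.84]
gauge [(0.78, [285.0, 127.0]), (0.74, [297.0, 201.0]), (0.74, [307.0, 156.0]), (0.64, [248.0, 190.0])]
narrow_gauge [(0.57, [244.0, 213.0])]
rack [(0.85, [246.0, 214.0]), (0.26, [162.0, 200.0])]
press [(0.93, [149.0, 201.0])]
crank_grip []
crank [(0.59, [136.0, 184.0])]
plate_fixed [(0.45, [162.0, 197.0])]
plate_moving [(0.66, [159.0, 195.0])]
jar_a [(0.97, [186.0, 
[... 377 characters left out ...]
01.0]), (0.42, [211.0, 209.0]), (0.23, [230.0, 249.0])]
press [(0.81, [306.0, 303.0])]
crank_grip [(0.91, [307.0, 290.0]), (0.72, [306.0, 268.0])]
crank [(0.7, [307.0, 294.0])]
plate_fixed [(0.48, [304.0, 258.0])]
plate_moving [(0.61, [308.0, 270.0]), (0.16, [243.0, 314.0])]
jar_a [(0.94, [232.0, 252.0]), (0.9, [399.0, 270.0]), (0.67, [345.0, 190.0]), (0.56, [377.0, 222.0])]
jar_lid [(0.66, [211.0, 211.0])]
dish [(0.82, [246.0, 311.0])]
wrist [0.134 0.563 0.374] [ 0.26 -0.09 -0.96]
gauge [(0.91, [277.0, 233.0]), (0.66, [175.0, 290.0]), (0.64, [68.0, 220.0])]
narrow_gauge []
rack []
press []
crank_grip []
crank []
plate_fixed []
plate_moving []
jar_a []
jar_lid [(0.51, [87.0, 359.0])]
dish []
```

View pics/scene0.png

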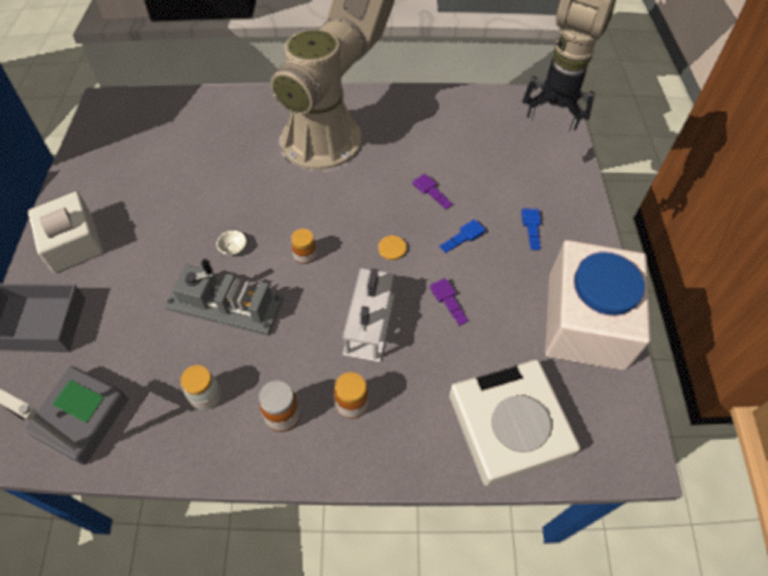

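View pics/side0.png

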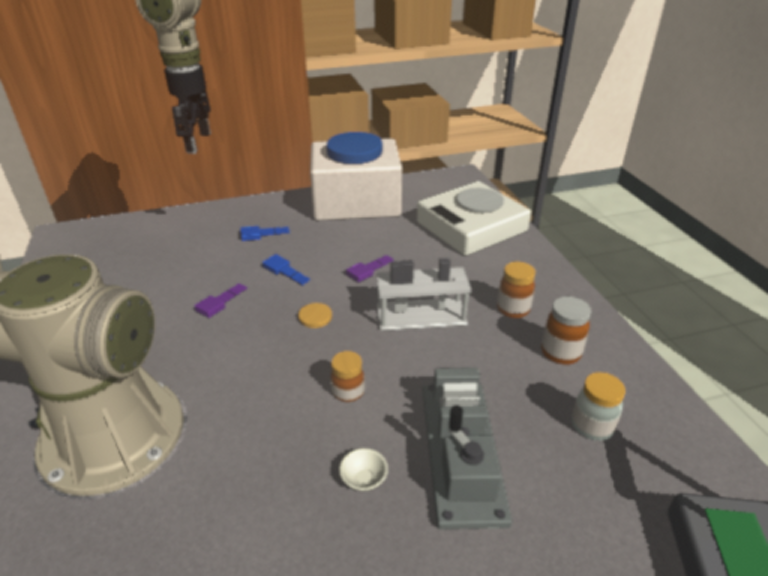

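View pics/wrist0.png

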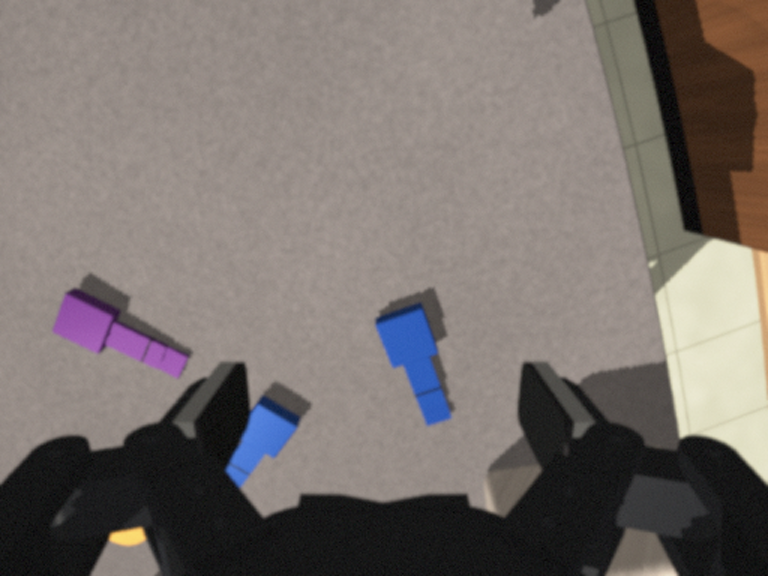

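Candidates for the gauge: the two gray gauges in the rack (scene 248,188 and 243,212; side 268,181 and 296,179), plus four blue and purple decoys lying on the table (scene 285,127; 307,156; 297,201; 354,150). Next I'll crop in on the rack and the press.

```bash
cat > b.py <<'E'
from h import *
for n,cr in [('scene',(105,165,275,250)),('side',(235,160,345,355))]:
    p=pickle.load(open(f'last_{n}.pkl','rb'))
    save(p,n+'_crop0.png',cr,4.6 if n=='scene' else 3)
    for u in ([(248,188),(243,212),(245,200),(130,178),(138,178)] if n=='scene' else [(268,181),(296,179),(283,190),(304,278),(315,302),(306,258)]):
        print(n,u,world(p,u).round(3))
E
python3 b.py
```

```text
scene (248, 188) [[0.546 0.147 0.133]]
scene (243, 212) [[0.62  0.132 0.117]]
scene (245, 200) [[0.561 0.137 0.088]]
scene (130, 178) [[ 0.474 -0.242  0.077]]
scene (138, 178) [[ 0.502 -0.201  0.119]]
side (268, 181) [[0.53  0.135 0.115]]
side (296, 179) [[0.608 0.123 0.115]]
side (283, 190) [[0.57  0.121 0.085]]
side (304, 278) [[ 0.493 -0.215  0.123]]
side (315, 302) [[ 0.504 -0.254  0.091]]
side (306, 258) [[ 0.535 -0.132  0.083]]
```

View pics/scene_crop0.png

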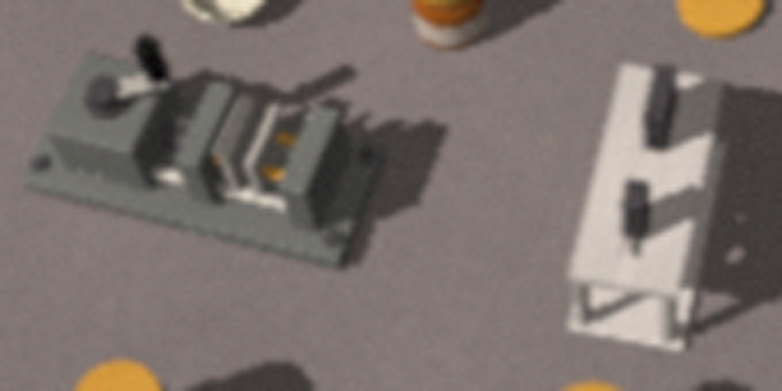

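View pics/side_crop0.png

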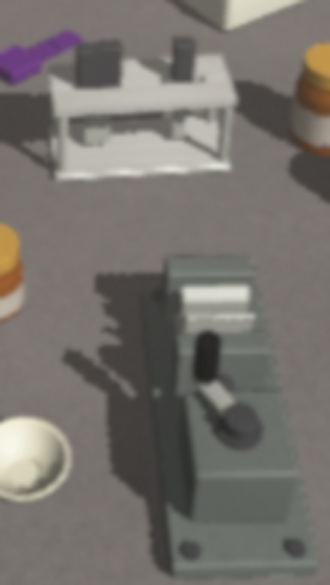

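```bash
cat > c.py <<'E'
from h import *
for n in ['scene','side']:
    p=pickle.load(open(f'last_{n}.pkl','rb'))
    X,uv=cloud(p)
    def box(lo,hi): return np.all((X>lo)&(X<hi),1)
    m=box([.44,.05,.078],[.70,.22,.092]); r=cv2.minAreaRect(X[m][:,:2].astype(np.float32)); print(n,'rack',m.sum(),r)
    m=box([.42,-.32,.012],[.64,-.04,.024]); r=cv2.minAreaRect(X[m][:,:2].astype(np.float32)); print(n,'base',m.sum(),r)
    m=box([.42,-.33,.012],[.64,-.04,.15]); r=cv2.minAreaRect(X[m][:,:2].astype(np.float32)); print(n,'press all',m.sum(),r)
    for nm,b in [('broad',([.49,.10,.105],[.58,.18,.14])),('narrow',([.59,.09,.105],[.66,.17,.14]))]:
        m=box(*b); print(n,nm,m.sum(),X[m].mean(0).round(4),X[m].min(0).round(3),X[m].max(0).round(3))
        m=m&(X[:,2]>.126); print(cv2.minAreaRect(X[m][:,:2].astype(np.float32)))
    m=box([.42,-.32,.100],[.6,-.17,.14]); print(n,'knob',m.sum(),np.c_[X[m],uv[m]].round(3).tolist()[:60])
E
python3 c.py
```

```text
scene rack 946 ((0.5701636672019958, 0.13772159814834595), (0.07247627526521683, 0.1721930354833603), 79.19721984863281)
scene base 711 ((0.5227484703063965, -0.18463000655174255), (0.25205564498901367, 0.10473568737506866), 75.3039779663086)
scene press all 2177 ((0.5227484703063965, -0.18463000655174255), (0.25205564498901367, 0.10473568737506866), 75.3039779663086)
scene broad 92 [0.5364 0.1453 0.1264] [0.511 0.134 0.107] [0.553 0.156 0.136]
((0.5321153998374939, 0.14531654119491577), (0.01584465429186821, 0.04166653752326965), 79.75589752197266)
scene narrow 58 [0.6133 0.1308 0.1244] [0.599 0.123 0.105] [0.621 0.138 0.135]
((0.6100867986679077, 0.13099248707294464), (0.021572373807430267, 0.014809645712375641), 1.0488427877426147)
scene knob 44 [[0.492, -0.209, 0.131, 135.0, 173.0], [0.49, -0.207, 0.129, 136.0, 173.0], [0.489, -0.204, 0.127, 137.0, 173.0], [0.491, -0.2, 0.131, 138.0, 173.0], [0.495, -0.212, 0.13, 134.0, 174.0], [0.495, -0.209, 0.13, 135.0, 174.0], [0.497, -0.205, 0.133, 136.0, 174.0], [0.496, -0.202, 0.131, 137.0, 174.0], [0.494, -0.2, 0.129, 138.0, 174.0], [0.49
[... 3613 characters left out ...]
4, 0.128, 307.0, 275.0], [0.487, -0.204, 0.118, 299.0, 276.0], [0.487, -0.209, 0.124, 300.0, 276.0], [0.488, -0.211, 0.126, 301.0, 276.0], [0.49, -0.213, 0.128, 302.0, 276.0], [0.492, -0.213, 0.128, 303.0, 276.0], [0.494, -0.214, 0.128, 304.0, 276.0], [0.495, -0.216, 0.129, 305.0, 276.0], [0.497, -0.216, 0.129, 306.0, 276.0], [0.5, -0.215, 0.127, 307.0, 276.0], [0.486, -0.206, 0.118, 299.0, 277.0], [0.487, -0.21, 0.122, 300.0, 277.0], [0.488, -0.213, 0.125, 301.0, 277.0], [0.49, -0.212, 0.123, 302.0, 277.0], [0.49, -0.216, 0.128, 303.0, 277.0], [0.493, -0.216, 0.127, 304.0, 277.0], [0.495, -0.217, 0.127, 305.0, 277.0], [0.497, -0.216, 0.125, 306.0, 277.0], [0.5, -0.215, 0.123, 307.0, 277.0]]
```

```bash
cat >> h.py <<'E'
def yawR(deg):
    # tool pointing down, tool y along world polar angle deg
    a=np.radians(deg); y=np.array([np.cos(a),np.sin(a),0]); z=np.array([0,0,-1.]); return np.c_[np.cross(y,z),y,z]
def delta(pos,yaw,s=None,cur=None):
    if cur is None:
        s=s or get_state(); q=s['orientation']; R0=R.from_quat(np.r_[q[1:],q[0]]).as_matrix(); p0=s['tcp_pos']
    else: p0,R0=cur
    d=R0.T@(np.array(pos)-p0)*1000; rv=np.degrees(R.from_matrix(R0.T@yawR(yaw)).as_rotvec())
    return d.round(1),rv.round(2)
E
python3 -c "
from h import *
print(delta([.52,-.19,.27],75.35))"
```

```text
(array([-553.6, -574.2,  -38.7]), array([ 0.01,  0.  , -5.51]))
```

arm_command(
  motion=[
    {"x": -100, "y": -104, "z": -39, "rz": -5.5},
    {"x": -277, "y": -287, "z": -39, "rz": -5.5},
    {"x": -277, "y": -287, "z": -39, "rz": -5.5},
    {"x": -277, "y": -287, "z": -39, "rz": -5.5},
    {"x": -277, "y": -287, "z": -39, "rz": -5.5},
    {"x": -554, "y": -574, "z": -39, "rz": -5.5},
    {"x": -554, "y": -574, "z": -39, "rz": -5.5},
    {"x": -554, "y": -574, "z": -39, "rz": -5.5},
    {"x": -554, "y": -574, "z": -39, "rz": -5.5},
    {"x": -554, "y": -574, "z": -39, "rz": -5.5},
  ],
)

```text
invalid input at $.motion[0]: expected keys x, y, z, rx, ry, rz, hand
```

```bash
python3 -c "
from h import *
print(delta([.52,-.19,.27],75.35))"
```

```text
(array([-553.6, -574.2,  -38.7]), array([ 0.01,  0.  , -5.51]))
```

arm_command(
  motion=[
    {"x": -277, "y": -287, "z": -39, "rx": 0, "ry": 0, "rz": -5.5, "hand": -1},
    {"x": -277, "y": -287, "z": -39, "rx": 0, "ry": 0, "rz": -5.5, "hand": -1},
    {"x": -277, "y": -287, "z": -39, "rx": 0, "ry": 0, "rz": -5.5, "hand": -1},
    {"x": -277, "y": -287, "z": -39, "rx": 0, "ry": 0, "rz": -5.5, "hand": -1},
    {"x": -554, "y": -574, "z": -39, "rx": 0, "ry": 0, "rz": -5.5, "hand": -1},
    {"x": -554, "y": -574, "z": -39, "rx": 0, "ry": 0, "rz": -5.5, "hand": -1},
    {"x": -554, "y": -574, "z": -39, "rx": 0, "ry": 0, "rz": -5.5, "hand": -1},
    {"x": -554, "y": -574, "z": -39, "rx": 0, "ry": 0, "rz": -5.5, "hand": -1},
    {"x": -554, "y": -574, "z": -39, "rx": 0, "ry": 0, "rz": -5.5, "hand": -1},
    {"x": -554, "y": -574, "z": -39, "rx": 0, "ry": 0, "rz": -5.5, "hand": -1},
  ],
)

```text
clock: 3.05
tcp_pos: [0.4507, -0.0328, 0.266]
orientation: [0.001, 0.128, 0.992, 0.0]
wrist_force: [1.1, 0.5, 0.4]
finger_gap: 0.0854
```

```bash
python3 -c "
from h import *
print(delta([.52,-.19,.27],75.35))"
```

```text
(array([-106.9, -134.5,   -3.9]), array([ 0.02,  0.07, -0.03]))
```

arm_command(
  motion=[
    {"x": -107, "y": -135, "z": -4, "rx": 0, "ry": 0, "rz": 0, "hand": -1},
    {"x": -107, "y": -135, "z": -4, "rx": 0, "ry": 0, "rz": 0, "hand": -1},
    {"x": -107, "y": -135, "z": -4, "rx": 0, "ry": 0, "rz": 0, "hand": -1},
    {"x": -107, "y": -135, "z": -4, "rx": 0, "ry": 0, "rz": 0, "hand": -1},
    {"x": -107, "y": -135, "z": -4, "rx": 0, "ry": 0, "rz": 0, "hand": -1},
  ],
)

```text
clock: 3.68
tcp_pos: [0.519, -0.188, 0.2693]
orientation: [-0.001, 0.128, 0.992, 0.0]
wrist_force: [-0.3, 0.6, -0.3]
finger_gap: 0.086
```

```bash
cat > d.py <<'E'
from h import *
p=cam('wrist'); save(p,'wrist1.png',scale=1.5)
s=get_state(); print(s['clock'],s['tcp_pos'],s['joint_pos'].round(3),s['wrist_force'].round(2))
X,uv=cloud(p)
def box(lo,hi): return np.all((X>lo)&(X<hi),1)
m=box([.42,-.33,.012],[.64,-.04,.024]); print('base',m.sum(),cv2.minAreaRect(X[m][:,:2].astype(np.float32)))
m=box([.42,-.32,.123],[.6,-.17,.14]); print('knob',m.sum(),X[m].mean(0),cv2.minAreaRect(X[m][:,:2].astype(np.float32)))
for u in [(.5065,-.245,.10),(.5356,-.134,.085),(.496,-.208,.130)]: print(u,proj(p,u)*1.5)
E
python3 d.py
```

```text
3.725 [ 0.51894621 -0.18740736  0.269617  ] [-0.492  0.261  0.068  1.379  0.    -0.237] [ 0.57  0.12 -0.46]
base 5093 ((0.5227453708648682, -0.18729424476623535), (0.24956363439559937, 0.100155308842659), 75.3482894897461)
knob 285 [ 0.49614719 -0.2065268   0.12940658] ((0.49639081954956055, -0.20705585181713104), (0.017137685790657997, 0.01653245836496353), 72.9212875366211)
(0.5065, -0.245, 0.1) [[299.90835826 264.05740541]]
(0.5356, -0.134, 0.085) [[460.8963508  259.61315662]]
(0.496, -0.208, 0.13) [[343.07326201 243.98440605]]
```

View pics/wrist1.png

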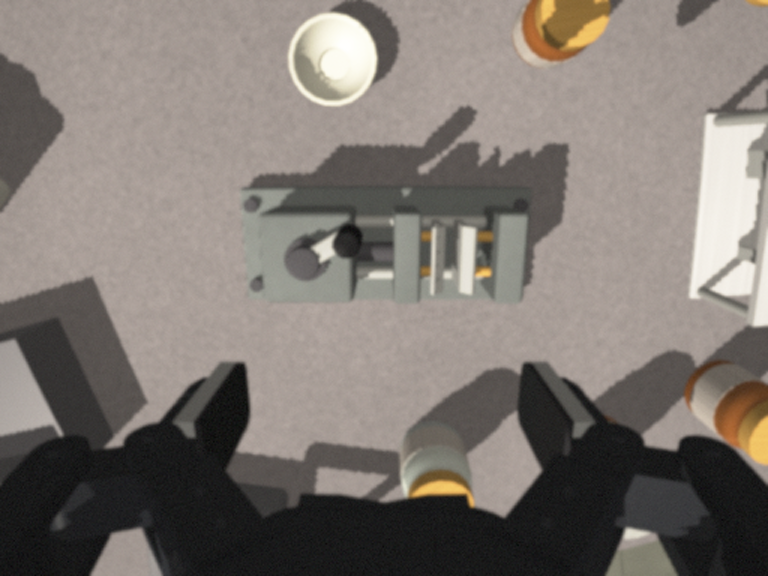

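```bash
python3 -c "
from h import *
print(delta([.4963,-.2065,.102],75.35))"
```

```text
(array([ 17. , -24.3, 167.6]), array([ 0.03, -0.04,  0.03]))
```

arm_command(
  motion=[
    {"x": 17, "y": -24, "z": 40, "rx": 0, "ry": 0, "rz": 0, "hand": -1},
    {"x": 17, "y": -24, "z": 90, "rx": 0, "ry": 0, "rz": 0, "hand": -0.3},
    {"x": 17, "y": -24, "z": 130, "rx": 0, "ry": 0, "rz": 0, "hand": -0.3},
    {"x": 17, "y": -24, "z": 168, "rx": 0, "ry": 0, "rz": 0, "hand": -0.3},
    {"x": 17, "y": -24, "z": 168, "rx": 0, "ry": 0, "rz": 0, "hand": -0.3},
    {"x": 17, "y": -24, "z": 168, "rx": 0, "ry": 0, "rz": 0, "hand": 1},
    {"x": 17, "y": -24, "z": 168, "rx": 0, "ry": 0, "rz": 0, "hand": 1},
    {"x": 17, "y": -24, "z": 168, "rx": 0, "ry": 0, "rz": 0, "hand": 1},
  ],
  force=30,
)

```text
clock: 4.72
tcp_pos: [0.4983, -0.2073, 0.1039]
orientation: [0.002, 0.127, 0.992, -0.0]
wrist_force: [-0.3, 3.0, 6.2]
finger_gap: 0.0169
```

```bash
cat > s.py <<'E'
from h import *
s=get_state(); 
for k in ['clock','tcp_pos','wrist_force','ft_torque','finger_gap','qvel','joint_pos']: print(k,np.round(s[k],4))
E
python3 s.py
```

```text
clock 4.725
tcp_pos [ 0.4983 -0.2073  0.1039]
wrist_force [-0.3483  2.9695  6.233 ]
ft_torque [0.4957 0.1127 0.0249]
finger_gap 0.0169
qvel [-0.0017  0.0008 -0.0023  0.0016  0.0013 -0.0004]
joint_pos [-0.5438  0.3156 -0.274   0.9778  0.0013 -0.2885]
```

arm_command(
  motion=[
    {"x": -10.3, "y": 4.3, "z": 0, "rx": 0, "ry": 0, "rz": 0, "hand": 1},
    {"x": -21.3, "y": 5.6, "z": 0, "rx": 0, "ry": 0, "rz": 0, "hand": 1},
    {"x": -32.3, "y": 3.8, "z": 0, "rx": 0, "ry": 0, "rz": 0, "hand": 1},
    {"x": -42.4, "y": -0.9, "z": 0, "rx": 0, "ry": 0, "rz": 0, "hand": 1},
    {"x": -50.8, "y": -8.3, "z": 0, "rx": 0, "ry": 0, "rz": 0, "hand": 1},
    {"x": -50.8, "y": -8.3, "z": 0, "rx": 0, "ry": 0, "rz": 0, "hand": 1},
  ],
)

```text
clock: 5.48
tcp_pos: [0.5461, -0.2298, 0.1039]
orientation: [0.002, 0.128, 0.992, -0.001]
wrist_force: [2.2, -2.1, 5.6]
finger_gap: 0.0169
```

```bash
cat >> s.py <<'E'
C=np.array([.5075,-.2454]); v=s['tcp_pos'][:2]-C; print('r',np.hypot(*v),'polar',np.degrees(np.arctan2(v[1],v[0])))
E
python3 s.py
```

```text
clock 5.475
tcp_pos [ 0.5461 -0.2298  0.1039]
wrist_force [ 2.1611 -2.1347  5.6238]
ft_torque [-0.3444 -0.2348  0.0102]
finger_gap 0.0169
qvel [ 0.0038 -0.0072 -0.0137 -0.012   0.0007  0.0032]
joint_pos [-5.336e-01  4.078e-01 -1.367e-01  1.021e+00 -4.000e-04 -2.774e-01]
r 0.04160048256928251 polar 22.000473386755523
```

arm_command(
  motion=[
    {"x": -6.0, "y": -9.4, "z": 0, "rx": 0, "ry": 0, "rz": 0, "hand": 1},
    {"x": -9.2, "y": -20.0, "z": 0, "rx": 0, "ry": 0, "rz": 0, "hand": 1},
    {"x": -9.4, "y": -31.2, "z": 0, "rx": 0, "ry": 0, "rz": 0, "hand": 1},
    {"x": -8.0, "y": -37.5, "z": 0, "rx": 0, "ry": 0, "rz": 0, "hand": 1},
    {"x": -8.0, "y": -37.5, "z": 0, "rx": 0, "ry": 0, "rz": 0, "hand": 1},
  ],
)

```text
clock: 6.1
tcp_pos: [0.5429, -0.2675, 0.1039]
orientation: [0.001, 0.128, 0.992, -0.001]
wrist_force: [-1.5, 0.2, 7.9]
finger_gap: 0.0169
```

```bash
python3 s.py; python3 -c "
from h import *
p=cam('wrist'); save(p,'wrist2.png',scale=1.5)"
```

```text
clock 6.1
tcp_pos [ 0.5429 -0.2675  0.1039]
wrist_force [-1.5188  0.1997  7.9324]
ft_torque [-0.0694  0.2847  0.0575]
finger_gap 0.0169
qvel [ 0.0052 -0.0013  0.     -0.0034 -0.0062  0.0028]
joint_pos [-5.9020e-01  4.3220e-01 -9.8900e-02  1.0363e+00 -2.0000e-04 -3.3380e-01]
r 0.04174560665071393 polar -31.887182169047826
```

View pics/wrist2.png

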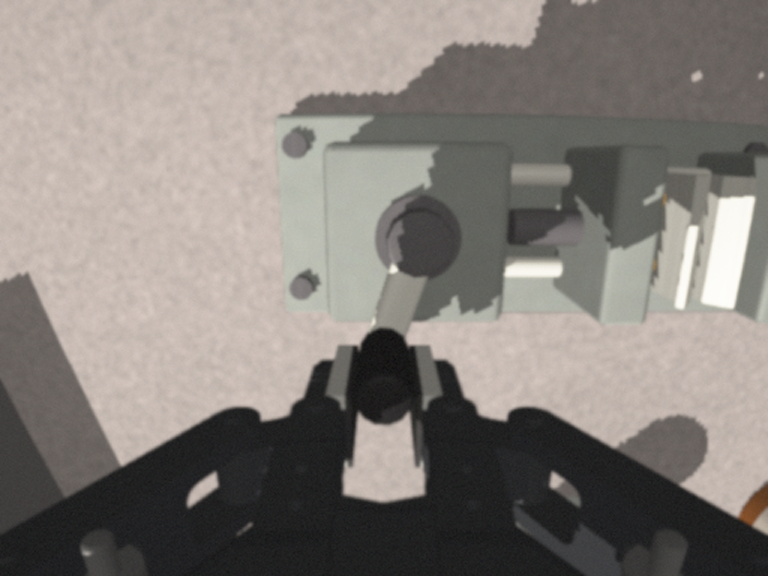

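arm_command(
  motion=[
    {"x": 3.0, "y": -7.4, "z": 0, "rx": 0, "ry": 0, "rz": 0, "hand": 1},
    {"x": 7.7, "y": -14.3, "z": 0, "rx": 0, "ry": 0, "rz": 0, "hand": 1},
    {"x": 7.7, "y": -14.3, "z": 0, "rx": 0, "ry": 0, "rz": 0, "hand": 1},
  ],
)

```text
clock: 6.52
tcp_pos: [0.5316, -0.279, 0.1039]
orientation: [0.001, 0.128, 0.992, -0.001]
wrist_force: [-2.0, 0.7, 7.7]
finger_gap: 0.0166
```

```bash
python3 s.py
```

```text
clock 6.525
tcp_pos [ 0.5316 -0.279   0.1039]
wrist_force [-1.9945  0.6786  7.6555]
ft_torque [ 0.0869  0.3685 -0.0483]
finger_gap 0.0166
qvel [ 0.0045  0.0016  0.0032  0.001  -0.0061  0.0021]
joint_pos [-6.169e-01  4.238e-01 -1.121e-01  1.032e+00  1.000e-04 -3.607e-01]
r 0.0413169168635845 polar -54.316567940215265
```

arm_command(
  motion=[
    {"x": 6.0, "y": -5.8, "z": 0, "rx": 0, "ry": 0, "rz": 0, "hand": 1},
    {"x": 13.1, "y": -10.2, "z": 0, "rx": 0, "ry": 0, "rz": 0, "hand": 1},
    {"x": 13.1, "y": -10.2, "z": 0, "rx": 0, "ry": 0, "rz": 0, "hand": 1},
  ],
)

```text
clock: 6.9
tcp_pos: [0.5164, -0.2851, 0.1039]
orientation: [0.001, 0.128, 0.992, -0.0]
wrist_force: [-0.9, 1.7, 8.2]
finger_gap: 0.0168
```

```bash
python3 s.py
```

```text
clock 6.9
tcp_pos [ 0.5164 -0.2851  0.1039]
wrist_force [-0.8938  1.7324  8.1784]
ft_torque [ 0.2911  0.298  -0.0075]
finger_gap 0.0168
qvel [ 0.0047  0.0028  0.0048  0.0056 -0.0066  0.0024]
joint_pos [-6.4090e-01  4.0510e-01 -1.4100e-01  1.0219e+00  6.0000e-04 -3.8490e-01]
r 0.04070350792162602 polar -77.40399244106982
```

arm_command(
  motion=[
    {"x": 7.8, "y": -2.9, "z": 0, "rx": 0, "ry": 0, "rz": 0, "hand": 1},
    {"x": 7.8, "y": -2.9, "z": 0, "rx": 0, "ry": 0, "rz": 0, "hand": 1},
  ],
)

```text
clock: 7.15
tcp_pos: [0.5083, -0.2858, 0.1039]
orientation: [0.002, 0.127, 0.992, -0.0]
wrist_force: [-0.9, 1.9, 9.1]
finger_gap: 0.0168
```

```bash
python3 s.py;python3 -c "
from h import *
p=cam('wrist'); save(p,'wrist3.png',scale=1.5)"
```

```text
clock 7.15
tcp_pos [ 0.5083 -0.2858  0.1039]
wrist_force [-0.8884  1.9203  9.075 ]
ft_torque [ 0.4325  0.1453 -0.004 ]
finger_gap 0.0168
qvel [ 0.0018  0.0029  0.0067  0.004  -0.0044  0.0016]
joint_pos [-0.6503  0.3929 -0.1597  1.0152  0.0011 -0.3947]
r 0.04036111862879293 polar -88.80802008865643
```

View pics/wrist3.png

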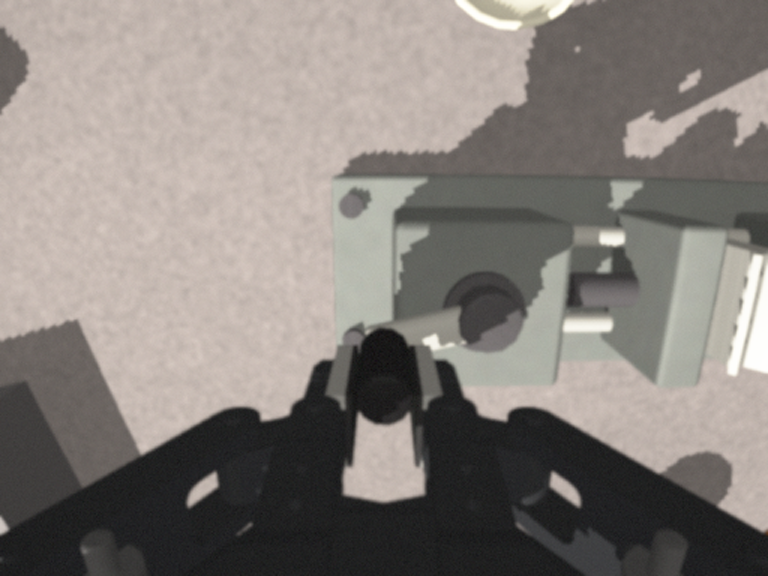

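arm_command(
  motion=[
    {"x": 5.5, "y": -1.0, "z": 0, "rx": 0, "ry": 0, "rz": 0, "hand": 1},
    {"x": 8.3, "y": -1.2, "z": 0, "rx": 0, "ry": 0, "rz": 0, "hand": 1},
    {"x": 8.3, "y": -1.2, "z": 0, "rx": 0, "ry": 0, "rz": 0, "hand": 1},
  ],
)

```text
clock: 7.58
tcp_pos: [0.5007, -0.2848, 0.1039]
orientation: [0.002, 0.127, 0.992, -0.0]
wrist_force: [1.0, 2.2, 7.3]
finger_gap: 0.0169
```

```bash
python3 s.py
```

```text
clock 7.575
tcp_pos [ 0.5007 -0.2848  0.1039]
wrist_force [0.9954 2.2128 7.3134]
ft_torque [ 0.4386 -0.2951 -0.012 ]
finger_gap 0.0169
qvel [ 0.0001  0.0041  0.0022  0.0017 -0.002   0.0002]
joint_pos [-0.6574  0.3795 -0.1799  1.0074  0.0018 -0.4022]
r 0.040013304026341096 polar -99.71245055877273
```

arm_command(
  motion=[
    {"x": 4.2, "y": 0.1, "z": 0, "rx": 0, "ry": 0, "rz": 0, "hand": 1},
    {"x": 4.2, "y": 0.1, "z": 0, "rx": 0, "ry": 0, "rz": 0, "hand": 1},
  ],
)

```text
clock: 7.82
tcp_pos: [0.4989, -0.2844, 0.104]
orientation: [0.004, 0.127, 0.992, -0.0]
wrist_force: [8.0, 0.6, 2.9]
finger_gap: 0.017
```

```bash
python3 s.py
```

```text
clock 7.825
tcp_pos [ 0.4989 -0.2844  0.104 ]
wrist_force [8.0219 0.5693 2.9424]
ft_torque [ 0.1594 -1.5121  0.0054]
finger_gap 0.017
qvel [-0.0002  0.003   0.0032  0.0037 -0.0022 -0.    ]
joint_pos [-0.6598  0.373  -0.1895  1.0002  0.0036 -0.4049]
r 0.039921675182473186 polar -102.39238793984518
```

arm_command(
  motion=[
    {"x": 2.0, "y": 0.3, "z": 0, "rx": 0, "ry": 0, "rz": 0, "hand": 1},
    {"x": 2.0, "y": 0.3, "z": 0, "rx": 0, "ry": 0, "rz": 0, "hand": 1},
    {"x": 0, "y": 0, "z": 0, "rx": 0, "ry": 0, "rz": 0, "hand": 0},
    {"x": 0, "y": 0, "z": 0, "rx": 0, "ry": 0, "rz": 0, "hand": -0.4},
    {"x": 0, "y": 0, "z": 0, "rx": 0, "ry": 0, "rz": 0, "hand": -0.4},
    {"x": 0, "y": 0, "z": -30, "rx": 0, "ry": 0, "rz": 0, "hand": -0.4},
    {"x": 0, "y": 0, "z": -80, "rx": 0, "ry": 0, "rz": 0, "hand": -0.4},
    {"x": 0, "y": 0, "z": -140, "rx": 0, "ry": 0, "rz": 0, "hand": -0.4},
    {"x": 0, "y": 0, "z": -160, "rx": 0, "ry": 0, "rz": 0, "hand": -1},
  ],
)

```text
clock: 8.95
tcp_pos: [0.4961, -0.2845, 0.2658]
orientation: [0.002, 0.128, 0.992, -0.001]
wrist_force: [0.0, -0.2, -0.8]
finger_gap: 0.076
```

```bash
python3 s.py;python3 -c "
from h import *
print(delta([.525,-.16,.30],75.35))
print(delta([.53,.14,.29],79))"
```

```text
clock 8.95
tcp_pos [ 0.4961 -0.2845  0.2658]
wrist_force [ 0.0033 -0.2277 -0.7731]
ft_torque [-0.0031 -0.0539  0.0346]
finger_gap 0.076
qvel [-0.0006 -0.0011  0.2913  0.342   0.0025  0.0014]
joint_pos [-0.661   0.2959  0.1061  1.3755 -0.     -0.405 ]
r 0.04073343109312868 polar -106.22324751105847
(array([  3.4, 127.7, -34.5]), array([-0.13,  0.29, -0.02]))
(array([ 74.6, 419.2, -25.5]), array([-0.14,  0.29, -3.67]))
```

Next I'll check the closed press from above.

arm_command(
  motion=[
    {"x": 3.4, "y": 128, "z": -20, "rx": 0, "ry": 0, "rz": 0, "hand": -1},
    {"x": 3.4, "y": 128, "z": -20, "rx": 0, "ry": 0, "rz": 0, "hand": -1},
    {"x": 3.4, "y": 128, "z": -20, "rx": 0, "ry": 0, "rz": 0, "hand": -1},
    {"x": 3.4, "y": 128, "z": -20, "rx": 0, "ry": 0, "rz": 0, "hand": -1},
  ],
)

```text
clock: 9.45
tcp_pos: [0.5243, -0.1588, 0.2815]
orientation: [-0.0, 0.127, 0.992, -0.0]
wrist_force: [-0.4, -0.1, -1.3]
finger_gap: 0.0854
```

```bash
sed -i "s/wrist1.png/wrist4.png/" d.py; cat >> d.py <<'E'
m=box([.50,-.17,.070],[.60,-.10,.10]); 
M=yawR(75.35); c=np.array([.5227,-.1873]); yy=np.array([.253,.9675]); xx=np.array([.9675,-.253])
L=np.c_[(X[:,:2]-c)@xx,(X[:,:2]-c)@yy,X[:,2]]
m=(abs(L[:,0])<.02)&(L[:,1]>.02)&(L[:,1]<.1)&(L[:,2]>.015)
h,e=np.histogram(L[m,1],bins=np.arange(.02,.1,.002))
for i in range(len(h)):
    k=m&(L[:,1]>=e[i])&(L[:,1]<e[i+1]); 
    if k.any(): print(round(e[i]*1000),k.sum(),np.percentile(L[k,2]*1000,[10,50,90]).round())
k=(L[:,2]>.078)&(L[:,2]<.092)&(abs(L[:,0])<.04)&(abs(L[:,1]-.055)<.012); print(L[k].min(0),L[k].max(0),L[k].mean(0))
E
python3 d.py
```

```text
9.5 [ 0.52409195 -0.15950106  0.28126036] [-0.442  0.252  0.084  1.404 -0.    -0.186] [ 0.84 -0.27 -0.84]
base 4966 ((0.5229178667068481, -0.18714818358421326), (0.25054800510406494, 0.10054907202720642), 75.41395568847656)
knob 260 [ 0.49685853 -0.28246406  0.12931813] ((0.49683883786201477, -0.2835119068622589), (0.017238620668649673, 0.016438616439700127), 72.83972930908203)
(0.5065, -0.245, 0.1) [[262.80880481 263.07727968]]
(0.5356, -0.134, 0.085) [[419.33549307 258.93921638]]
(0.496, -0.208, 0.13) [[299.60633898 243.86488331]]
20 510 [ 79. 364. 372.]
22 498 [ 79. 365. 372.]
24 494 [ 79. 365. 372.]
26 460 [357. 366. 372.]
28 472 [ 79. 365. 372.]
30 488 [ 79. 365. 372.]
32 496 [ 79. 365. 372.]
34 482 [355. 365. 372.]
36 466 [354. 365. 371.]
38 393 [ 60. 363. 369.]
40 352 [ 21. 361. 367.]
42 246 [ 57. 361. 365.]
44 211 [ 19.  85. 363.]
46 136 [ 58.  85. 362.]
48 63 [81. 82. 84.]
50 49 [79. 80. 82.]
52 71 [ 77.  79. 368.]
54 81 [ 63.  77. 376.]
56 101 [ 78.  80. 374.]
58 106 [ 80.  81. 372.]
60 93 [ 82.  83. 369.]
62 96 [ 84.  85. 367.]
64 250 [ 84. 362. 364.]
66 211 [345. 362. 363.]
68 267 [314. 348. 360.]
70 1837 [300. 318. 343.]
72 582 [304. 333. 353.]
74 569 [300. 335. 352.]
76 429 [ 58. 340. 350.]
78 358 [ 58. 346. 348.]
80 520 [304. 346. 347.]
82 735 [ 47. 337. 348.]
84 508 [ 78. 348. 373.]
86 1517 [346. 366. 373.]
88 1558 [345. 353. 366.]
90 1014 [342. 351. 364.]
92 786 [341. 352. 363.]
94 619 [341. 352. 361.]
96 440 [ 79. 352. 359.]
[-0.02492608  0.04400608  0.0780114 ] [0.02526824 0.06575372 0.08643286] [-0.00010098  0.05500212  0.08218547]
```

View pics/wrist4.png

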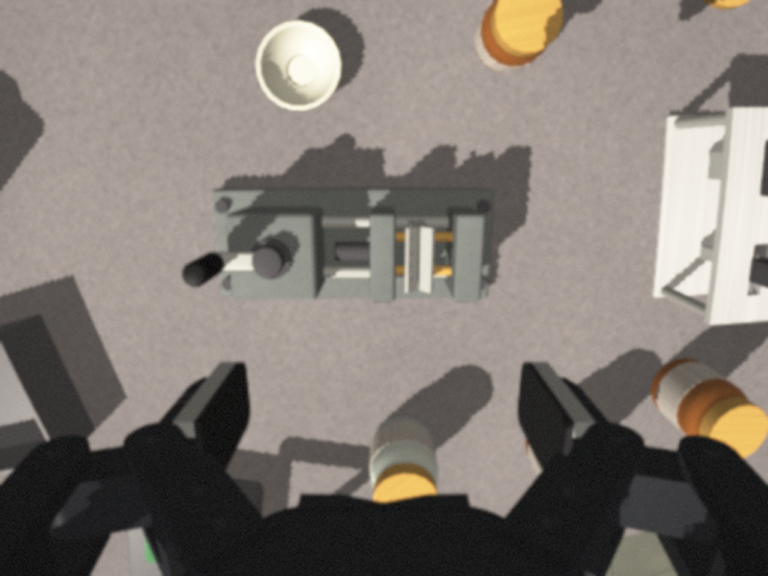

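The press is closed: the plates form a V with its centre 55 mm from the press origin, as described. On to the rack.

```bash
python3 -c "
from h import *
print(delta([.545,.14,.28],79))"
```

```text
(array([ 55.6, 295. ,   1.2]), array([-0.02, -0.03, -3.67]))
```

arm_command(
  motion=[
    {"x": 56, "y": 295, "z": 0, "rx": 0, "ry": 0, "rz": -3.7, "hand": -1},
    {"x": 56, "y": 295, "z": 0, "rx": 0, "ry": 0, "rz": -3.7, "hand": -1},
    {"x": 56, "y": 295, "z": 0, "rx": 0, "ry": 0, "rz": -3.7, "hand": -1},
    {"x": 56, "y": 295, "z": 0, "rx": 0, "ry": 0, "rz": -3.7, "hand": -1},
    {"x": 56, "y": 295, "z": 0, "rx": 0, "ry": 0, "rz": -3.7, "hand": -1},
    {"x": 56, "y": 295, "z": 0, "rx": 0, "ry": 0, "rz": -3.7, "hand": -1},
    {"x": 56, "y": 295, "z": 0, "rx": 0, "ry": 0, "rz": -3.7, "hand": -1},
  ],
)

```text
clock: 10.38
tcp_pos: [0.5451, 0.1392, 0.281]
orientation: [-0.0, 0.096, 0.995, -0.0]
wrist_force: [-0.9, -0.2, 0.3]
finger_gap: 0.085
```

```bash
cat > e.py <<'E'
from h import *
p=cam('wrist'); save(p,'wrist5.png',scale=1.5)
s=get_state(); print(s['clock'],s['tcp_pos'])
X,uv=cloud(p)
def box(lo,hi): return np.all((X>lo)&(X<hi),1)
m=box([.44,.05,.078],[.70,.22,.092]); print('rack',m.sum(),cv2.minAreaRect(X[m][:,:2].astype(np.float32)))
for nm,b in [('broad',([.49,.10,.122],[.58,.18,.14])),('narrow',([.585,.09,.122],[.66,.17,.14]))]:
    m=box(*b); print(nm,m.sum(),X[m].mean(0).round(4),cv2.minAreaRect(X[m][:,:2].astype(np.float32)))
E
python3 e.py
```

```text
10.425 [0.54505795 0.13884106 0.28119014]
rack 7766 ((0.5717576742172241, 0.13760605454444885), (0.07242565602064133, 0.17123597860336304), 79.21040344238281)
broad 685 [0.5314 0.1453 0.13  ] ((0.5320159196853638, 0.1451890766620636), (0.014904736541211605, 0.04170621186494827), 79.26182556152344)
narrow 303 [0.6091 0.1305 0.1294] ((0.6102023720741272, 0.13036790490150452), (0.015896212309598923, 0.019335461780428886), 78.9844970703125)
```

View pics/wrist5.png

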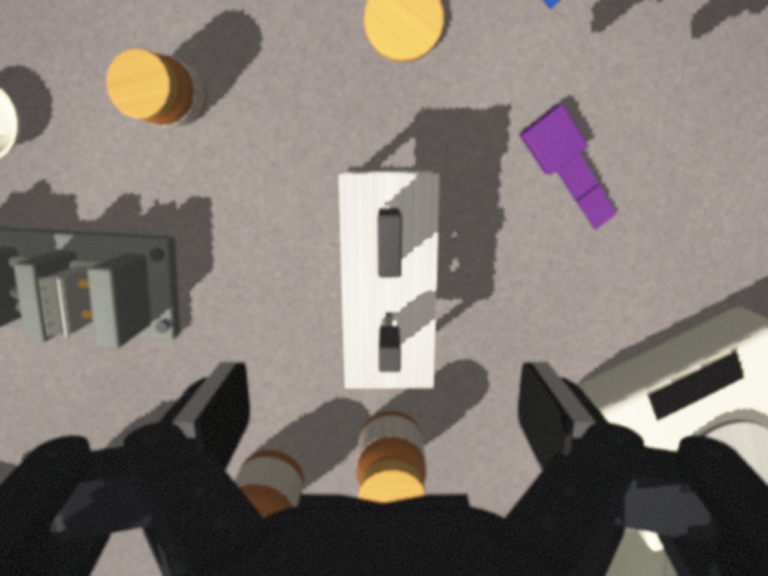

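```bash
python3 -c "
from h import *
print(delta([.532,.1452,.097],79.2))"
```

```text
(array([ 13.9,   3.8, 184.2]), array([-0.04, -0.04, -0.29]))
```

arm_command(
  motion=[
    {"x": 14, "y": 4, "z": 50, "rx": 0, "ry": 0, "rz": -0.3, "hand": -1},
    {"x": 14, "y": 4, "z": 100, "rx": 0, "ry": 0, "rz": -0.3, "hand": -0.4},
    {"x": 14, "y": 4, "z": 145, "rx": 0, "ry": 0, "rz": -0.3, "hand": -0.4},
    {"x": 14, "y": 4, "z": 184, "rx": 0, "ry": 0, "rz": -0.3, "hand": -0.4},
    {"x": 14, "y": 4, "z": 184, "rx": 0, "ry": 0, "rz": -0.3, "hand": -0.4},
    {"x": 14, "y": 4, "z": 184, "rx": 0, "ry": 0, "rz": -0.3, "hand": -0.4},
  ],
)

```text
clock: 11.18
tcp_pos: [0.533, 0.1461, 0.0991]
orientation: [0.001, 0.094, 0.996, 0.0]
wrist_force: [-0.2, 0.4, 0.0]
finger_gap: 0.0594
```

```bash
python3 s.py; python3 -c "
from h import *
p=cam('wrist'); save(p,'wrist6.png',scale=1.5)
print(delta([.532,.1452,.097],79.2))"
```

```text
clock 11.175
tcp_pos [0.533  0.1461 0.0991]
wrist_force [-0.1722  0.3887  0.048 ]
ft_torque [ 0.0376 -0.0168  0.0106]
finger_gap 0.0594
qvel [ 0.0104 -0.0165  0.0227 -0.0012  0.0015  0.0009]
joint_pos [ 0.1224  0.344  -0.2458  0.9794 -0.      0.3103]
r 0.39237372296522083 polar 86.27615027595219
(array([ 1.3, -1.6,  2.7]), array([0.06, 0.18, 0.06]))
```

View pics/wrist6.png

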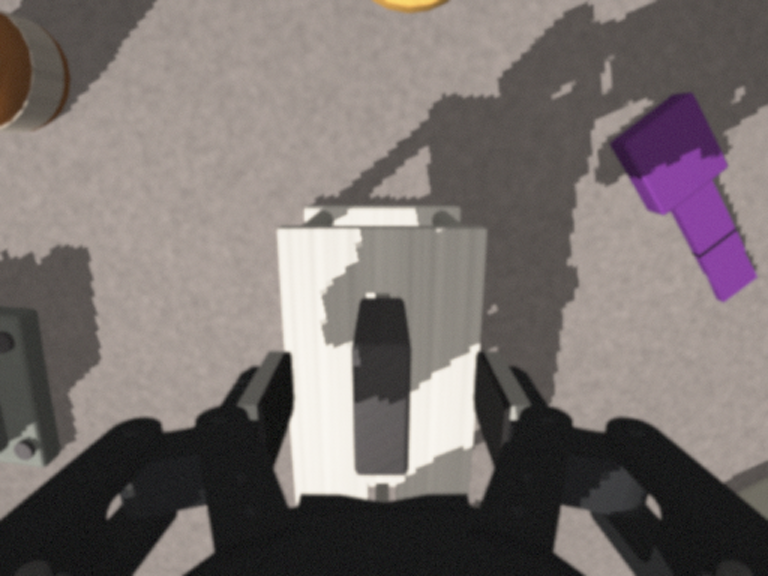

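arm_command(
  motion=[
    {"x": 1, "y": -1, "z": 2, "rx": 0, "ry": 0, "rz": 0, "hand": 1},
    {"x": 1, "y": -1, "z": 2, "rx": 0, "ry": 0, "rz": 0, "hand": 1},
    {"x": 1, "y": -1, "z": 2, "rx": 0, "ry": 0, "rz": 0, "hand": 1},
    {"x": 1, "y": -1, "z": 2, "rx": 0, "ry": 0, "rz": 0, "hand": 1},
    {"x": 1, "y": -1, "z": -20, "rx": 0, "ry": 0, "rz": 0, "hand": 1},
    {"x": 1, "y": -1, "z": -60, "rx": 0, "ry": 0, "rz": 0, "hand": 1},
    {"x": 1, "y": -1, "z": -110, "rx": 0, "ry": 0, "rz": 0, "hand": 1},
    {"x": 1, "y": -1, "z": -150, "rx": 0, "ry": 0, "rz": 0, "hand": 1},
    {"x": 1, "y": -1, "z": -150, "rx": 0, "ry": 0, "rz": 0, "hand": 1},
  ],
  force=60,
)

```text
clock: 12.35
tcp_pos: [0.5325, 0.1468, 0.2508]
orientation: [0.003, 0.093, 0.996, 0.001]
wrist_force: [-0.1, 0.0, -2.0]
finger_gap: 0.0152
```

```bash
python3 s.py; cat > f.py <<'E'
from h import *
import sys
k=sys.argv[1]
for n in ['scene','side']:
    p=cam(n); c=proj(p,get_state()['tcp_pos'])[0].astype(int)
    save(p,f'{n}_{k}.png',(max(c[0]-50,0),max(c[1]-40,0),c[0]+50,c[1]+60),5.5)
E
python3 f.py l; python3 -c "
from h import *
print(delta([.5367,-.1340,.247],75.35))"
```

```text
clock 12.35
tcp_pos [0.5325 0.1468 0.2508]
wrist_force [-0.1302  0.018  -1.9994]
ft_torque [ 0.0222 -0.027   0.0533]
finger_gap 0.0152
qvel [-0.0017  0.0358 -0.0889 -0.0473 -0.0009  0.0012]
joint_pos [1.2350e-01 2.5890e-01 2.0000e-02 1.3257e+00 1.0000e-04 3.0930e-01]
r 0.3929586923063281 polar 86.35688089647903
(array([-5.800e+01, -2.745e+02, -1.000e-01]), array([-0.01, -0.03,  4.  ]))
```

View pics/side_l.png

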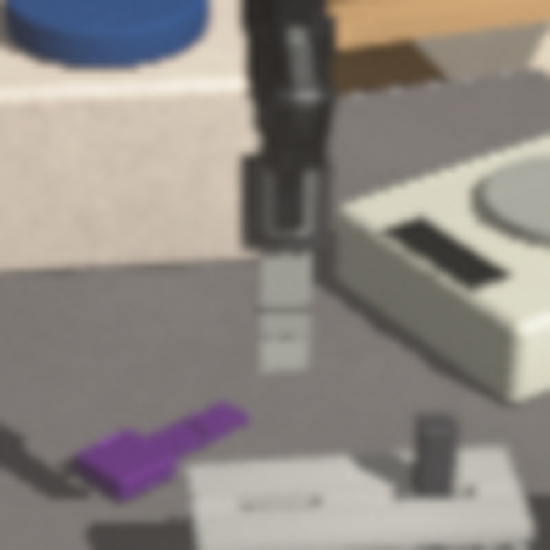

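View pics/scene_l.png

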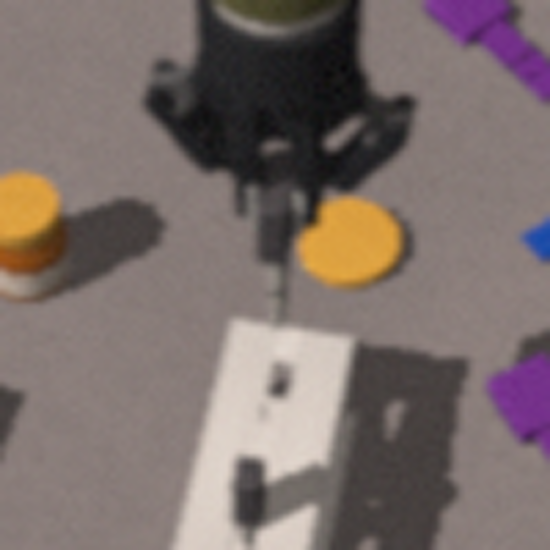

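arm_command(
  motion=[
    {"x": -58, "y": -274.5, "z": 0, "rx": 0, "ry": 0, "rz": 4, "hand": 1},
    {"x": -58, "y": -274.5, "z": 0, "rx": 0, "ry": 0, "rz": 4, "hand": 1},
    {"x": -58, "y": -274.5, "z": 0, "rx": 0, "ry": 0, "rz": 4, "hand": 1},
    {"x": -58, "y": -274.5, "z": 0, "rx": 0, "ry": 0, "rz": 4, "hand": 1},
    {"x": -58, "y": -274.5, "z": 0, "rx": 0, "ry": 0, "rz": 4, "hand": 1},
    {"x": -58, "y": -274.5, "z": 0, "rx": 0, "ry": 0, "rz": 4, "hand": 1},
    {"x": -58, "y": -274.5, "z": 0, "rx": 0, "ry": 0, "rz": 4, "hand": 1},
    {"x": -58, "y": -274.5, "z": 0, "rx": 0, "ry": 0, "rz": 4, "hand": 1},
  ],
)

```text
clock: 13.45
tcp_pos: [0.5366, -0.1328, 0.247]
orientation: [-0.001, 0.127, 0.992, 0.0]
wrist_force: [0.6, -0.7, -2.0]
finger_gap: 0.0154
```

```bash
cat >> f.py <<'E'
    s=get_state()['tcp_pos']
    print(n,'crop0',max(c[0]-50,0),max(c[1]-40,0),'tcp',s.round(4))
    X,uv=cloud(p); d=X-s
    yy=np.array([.253,.9675]); xx=np.array([.9675,-.253])
    a=d[:,:2]@xx; b=d[:,:2]@yy
    m=(abs(a)<.03)&(abs(b)<.015)&(d[:,2]<-.02)&(d[:,2]>-.1)
    q=np.c_[uv,(a*1000).round(),(b*1000).round(),(d[:,2]*1000).round()][m]
    if len(q):
        print(len(q),'x',a[m].min(),a[m].max(),'y',np.percentile(b[m],[5,50,95]),'zmin',d[m,2].min())
        for z0 in range(-90,-15,10):
            k=m&(d[:,2]*1000>=z0)&(d[:,2]*1000<z0+10)
            if k.any(): print(z0,k.sum(),(a[k].mean()*1000).round(1),(b[k].mean()*1000).round(1))
E
python3 f.py m; python3 s.py
```

```text
scene crop0 99 122 tcp [ 0.5368 -0.1328  0.2472]
81 x -0.013673794667991334 0.013465417790291515 y [-0.00172283  0.0024369   0.00396959] zmin -0.08150977587647923
-90 2 -7.4 2.5
-80 13 2.3 2.6
-70 13 1.0 1.7
-60 13 3.6 1.6
-50 14 2.2 1.8
-40 14 2.3 2.6
-30 12 2.9 2.4
side crop0 262 161 tcp [ 0.5369 -0.1329  0.2474]
263 x -0.01263035755198608 0.011919979270279655 y [-0.00541207 -0.00371969 -0.00117549] zmin -0.08179923449143739
-90 6 -0.6 -2.4
-80 43 -0.9 -3.5
-70 34 0.3 -2.8
-60 45 -1.5 -3.7
-50 42 -0.4 -3.8
-40 44 -1.2 -3.9
-30 49 -0.6 -3.6
clock 13.55
tcp_pos [ 0.5369 -0.1329  0.2474]
wrist_force [-0.948  -0.3524 -1.8917]
ft_torque [-0.0073  0.0395 -0.0021]
finger_gap 0.0151
qvel [-0.0012 -0.0036  0.0057  0.0002 -0.0011  0.0004]
joint_pos [-3.8790e-01  2.6680e-01  2.2200e-02  1.3266e+00  2.0000e-04 -1.3390e-01]
r 0.11629423344093094 polar 75.35597534108435
```

View pics/scene_m.png

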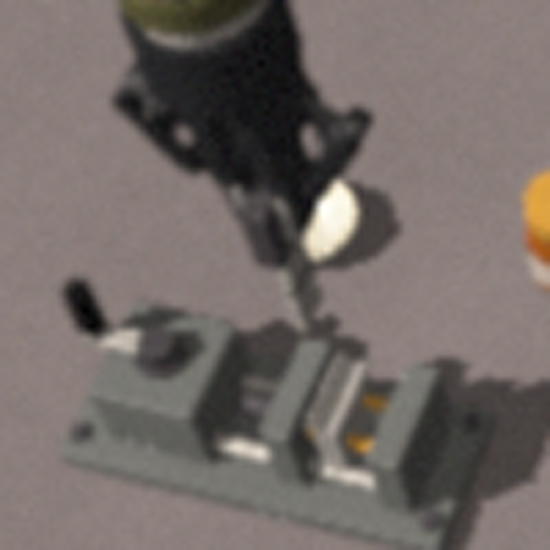

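arm_command(
  motion=[
    {"x": 0, "y": -1, "z": 35, "rx": 0, "ry": 0, "rz": 0, "hand": 1},
    {"x": 0, "y": -1, "z": 65, "rx": 0, "ry": 0, "rz": 0, "hand": 1},
    {"x": 0, "y": -1, "z": 72, "rx": 0, "ry": 0, "rz": 0, "hand": 1},
    {"x": 0, "y": -1, "z": 72, "rx": 0, "ry": 0, "rz": 0, "hand": 1},
    {"x": 0, "y": -1, "z": 72, "rx": 0, "ry": 0, "rz": 0, "hand": 1},
  ],
)

```text
clock: 14.18
tcp_pos: [0.5376, -0.1352, 0.1771]
orientation: [0.001, 0.127, 0.992, -0.0]
wrist_force: [-0.1, -0.2, -1.6]
finger_gap: 0.0154
```

```bash
python3 f.py n; python3 s.py; python3 -c "
from h import *
print(delta([.5367,-.1340,.167],75.35))
p=cam('wrist'); save(p,'wrist7.png',scale=1.5)"
```

```text
scene crop0 103 136 tcp [ 0.5376 -0.1353  0.1771]
144 x -0.02813248551618961 0.02491569959105286 y [-0.00547546  0.00274138  0.01117594] zmin -0.09990075334616112
-90 5 8.8 7.2
-80 12 0.9 2.3
-70 11 3.4 2.6
-60 14 1.0 3.0
-50 9 5.1 2.8
-40 14 2.2 2.7
-30 10 2.0 3.6
side crop0 260 188 tcp [ 0.5375 -0.1353  0.177 ]
364 x -0.027583422463694537 0.022841383839377696 y [-0.00964328 -0.00358294  0.00645388] zmin -0.0996984033321074
-90 6 0.7 -4.9
-80 41 -1.3 -3.5
-70 31 -0.1 -3.2
-60 34 0.4 -4.0
-50 43 -0.7 -4.0
-40 34 -1.3 -4.1
-30 36 1.0 -4.1
clock 14.275
tcp_pos [ 0.5375 -0.1353  0.177 ]
wrist_force [-1.2353  0.0048 -1.2494]
ft_torque [ 0.0137 -0.0196 -0.0268]
finger_gap 0.0153
qvel [-0.0029  0.0036 -0.0059 -0.0017 -0.0019  0.0006]
joint_pos [-3.9150e-01  2.9270e-01 -1.1660e-01  1.1591e+00  1.0000e-04 -1.3580e-01]
r 0.11409863533245915 polar 74.73884321924032
(array([ 1.2,  1.1, 10. ]), array([-0.01,  0.14,  0.  ]))
```

View pics/scene_n.png

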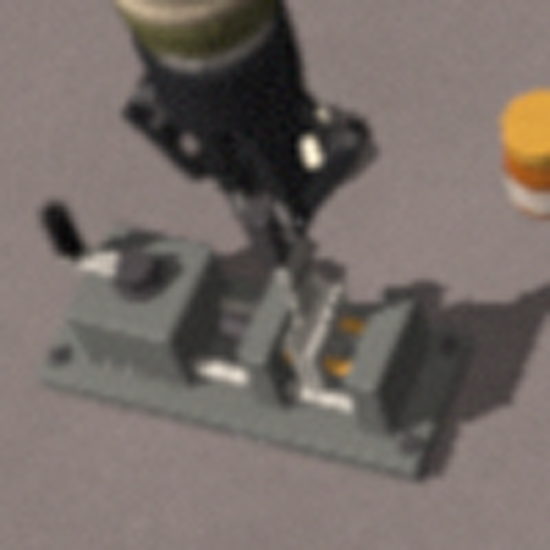

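```bash
ls pics
```

```text
scene0.png
scene_crop0.png
scene_l.png
scene_m.png
scene_n.png
side0.png
side_[False False False ... False False False].png
side_crop0.png
side_l.png
wrist0.png
wrist1.png
wrist2.png
wrist3.png
wrist4.png
wrist5.png
wrist6.png
wrist7.png
```

View pics/wrist7.png

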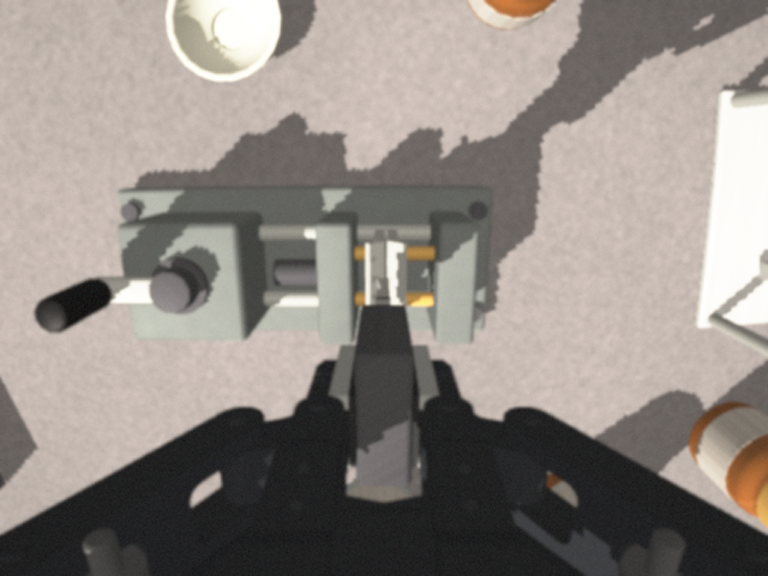

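arm_command(
  motion=[
    {"x": 1, "y": 1.1, "z": 7, "rx": 0, "ry": 0, "rz": 0, "hand": 1},
    {"x": 1, "y": 1.1, "z": 12, "rx": 0, "ry": 0, "rz": 0, "hand": 1},
    {"x": 1, "y": 1.1, "z": 17, "rx": 0, "ry": 0, "rz": 0, "hand": 1},
    {"x": 1, "y": 1.1, "z": 22, "rx": 0, "ry": 0, "rz": 0, "hand": 1},
    {"x": 1, "y": 1.1, "z": 26, "rx": 0, "ry": 0, "rz": 0, "hand": 1},
    {"x": 1, "y": 1.1, "z": 26, "rx": 0, "ry": 0, "rz": 0, "hand": 1},
  ],
)

```text
clock: 15.08
tcp_pos: [0.536, -0.1337, 0.149]
orientation: [-0.0, 0.128, 0.992, 0.0]
wrist_force: [1.9, 0.3, -2.3]
finger_gap: 0.015
```

```bash
python3 s.py
```

```text
clock 15.075
tcp_pos [ 0.536  -0.1337  0.149 ]
wrist_force [ 1.8604  0.2567 -2.3218]
ft_torque [-0.0594 -0.4035  0.0465]
finger_gap 0.015
qvel [0.0006 0.0015 0.0032 0.0035 0.0006 0.001 ]
joint_pos [-3.8990e-01  3.0780e-01 -1.6670e-01  1.0967e+00  2.0000e-04 -1.3410e-01]
r 0.11528226297585563 polar 75.68607165399703
```

arm_command(
  motion=[
    {"x": 0, "y": 0, "z": 4, "rx": 0, "ry": 0, "rz": 0, "hand": 1},
    {"x": 0, "y": 0, "z": 8, "rx": 0, "ry": 0, "rz": 0, "hand": 1},
    {"x": 0, "y": 0, "z": 12, "rx": 0, "ry": 0, "rz": 0, "hand": 1},
    {"x": 0, "y": 0, "z": 17, "rx": 0, "ry": 0, "rz": 0, "hand": 1},
    {"x": 0, "y": 0, "z": 17, "rx": 0, "ry": 0, "rz": 0, "hand": 1},
    {"x": 0, "y": 0, "z": 17, "rx": 0, "ry": 0, "rz": 0, "hand": 1},
  ],
)

```text
clock: 15.82
tcp_pos: [0.5356, -0.1336, 0.132]
orientation: [-0.001, 0.128, 0.992, 0.0]
wrist_force: [0.1, -0.1, -3.1]
finger_gap: 0.0153
```

```bash
python3 s.py; sed -i "s/^k=sys.argv/kk=sys.argv/; s/_{k}.png/_{kk}.png/" f.py; python3 f.py o; python3 -c "
from h import *
p=cam('wrist'); save(p,'wrist8.png',scale=1.5)"
```

```text
clock 15.825
tcp_pos [ 0.5356 -0.1336  0.132 ]
wrist_force [ 0.1381 -0.1187 -3.1394]
ft_torque [-0.038 -0.162 -0.018]
finger_gap 0.0153
qvel [ 0.0011 -0.0024  0.0016  0.0044 -0.     -0.0022]
joint_pos [-3.8990e-01  3.1930e-01 -1.9440e-01  1.0583e+00  1.0000e-04 -1.3410e-01]
r 0.11529788131347153 polar 75.90023117796869
scene crop0 106 144 tcp [ 0.5356 -0.1336  0.1321]
198 x -0.025357426126682417 0.026868001462799686 y [-0.00867306  0.00610784  0.01264646] zmin -0.09928515289169751
-90 20 11.7 6.0
-80 27 5.2 7.7
-70 29 8.9 5.9
-60 41 7.9 2.1
-50 41 3.5 4.2
-40 13 3.7 3.0
-30 8 2.1 4.2
side crop0 258 202 tcp [ 0.5356 -0.1336  0.1321]
311 x -0.02528902589882245 0.024675751350366436 y [-0.01330225 -0.00454697  0.00738489] zmin -0.07553736774604788
-80 3 -24.4 1.4
-70 43 -0.2 -7.5
-60 107 -1.5 -2.9
-50 89 -3.0 -5.1
-40 34 0.2 -4.4
-30 35 -1.5 -4.1
```

View pics/side_o.png

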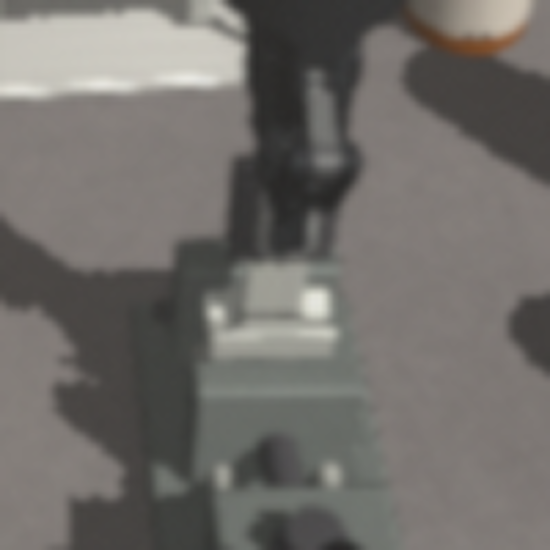

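View pics/wrist8.png

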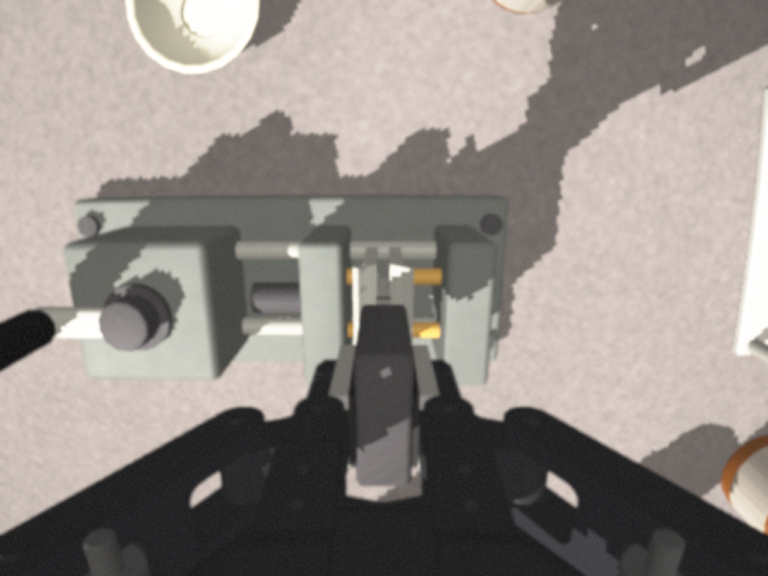

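View pics/scene_o.png

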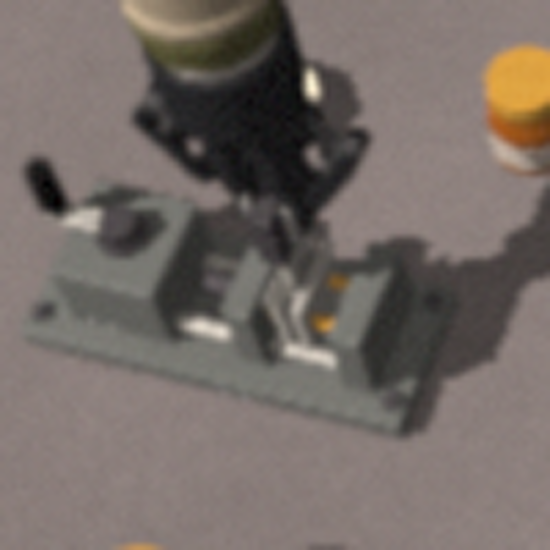

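```bash
cat > g.py <<'E'
from h import *
yy=np.array([.253,.9675,0]); M=np.array([.5367,-.1340,.085])
p=cam('side'); save(p,'side_p.png',(280,230,335,275),12)
Rm,t=RT(p); o=-Rm.T@t
s=get_state()['tcp_pos']
for u in [(308,260.2),(308,259),(308,261.5)]:
    d=(rays(p,u)@Rm)[0]; off=(s-M)@yy-.003
    k=((M-o)@yy+off)/(d@yy); print(u,(o+k*d).round(4),'line z rel plates',(o+k*d)[2]-.085)
w=cam('wrist'); save(w,'wrist_p.png',(225,150,290,215),10)
for z in (.075,.085,.095): print(z,proj(w,M+[0,0,z-.085]))
E
python3 g.py
```

```text
(308, 260.2) [ 0.5382 -0.1374  0.0797] line z rel plates -0.005309587280773062
(308, 259) [ 0.5379 -0.1373  0.0837] line z rel plates -0.0013229576823061001
(308, 261.5) [ 0.5385 -0.1375  0.0753] line z rel plates -0.009653328067762243
0.075 [[255.69216316 210.07392224]]
0.085 [[255.69765089 215.03879055]]
0.095 [[255.70367565 220.4974233 ]]
```

View pics/side_p.png

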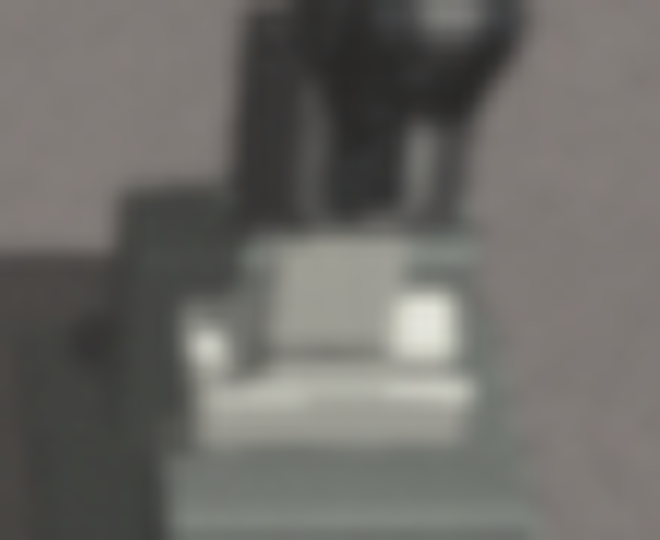

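View pics/wrist_p.png

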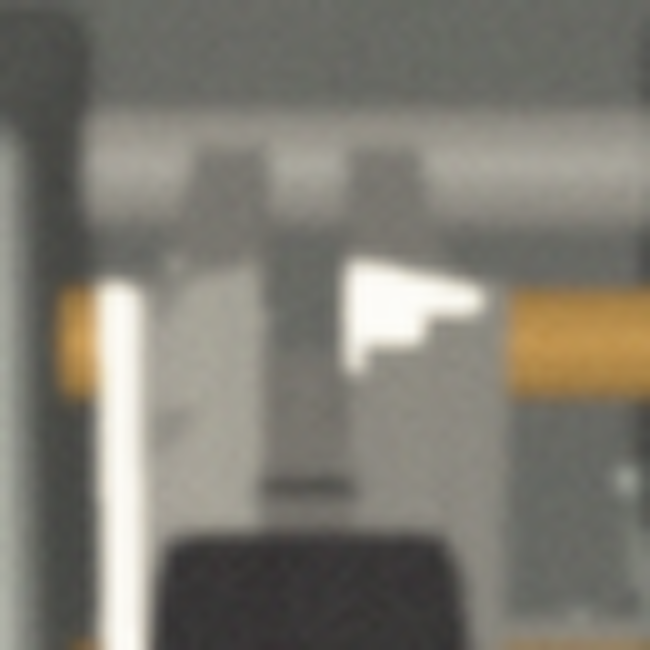

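```bash
python3 -c "
from h import *
p=pickle.load(open('last_wrist.pkl','rb')); xx=np.array([.9675,-.253,0]); M=np.array([.5367,-.1340,.085]); s=get_state()['tcp_pos']
Rm,t=RT(p);o=-Rm.T@t;d=(rays(p,(255.2,198.4))@Rm)[0]
for dx in (-.012,-.0135,-.0105):
  k=((s-o)@xx+dx)/(d@xx); print((o+k*d)-M)
"; python3 s.py
```

```text
[-0.01282489  0.00302011  0.00562548]
[-0.01427461  0.00340507  0.01056189]
[-0.01137517  0.00263514  0.00068906]
clock 16.075
tcp_pos [ 0.5356 -0.1336  0.1323]
wrist_force [ 0.4661  0.9355 -4.6968]
ft_torque [ 0.0371  0.0305 -0.01  ]
finger_gap 0.0152
qvel [ 0.0004 -0.0017  0.0028  0.0016  0.0006  0.0001]
joint_pos [-0.3899  0.3188 -0.1941  1.0588  0.     -0.1341]
r 0.11527387399251765 polar 75.89478248912735
```

arm_command(
  motion=[
    {"x": 0, "y": 0, "z": 0.5, "rx": 0, "ry": 0, "rz": 0, "hand": 1},
    {"x": 0, "y": 0, "z": 0.5, "rx": 0, "ry": 0, "rz": 0, "hand": 1},
    {"x": 0, "y": 0, "z": 0.5, "rx": 0, "ry": 0, "rz": 0, "hand": 1},
    {"x": 0, "y": 0, "z": 0.5, "rx": 0, "ry": 0, "rz": 0, "hand": 1},
  ],
)

```text
clock: 16.58
tcp_pos: [0.5358, -0.1337, 0.1323]
orientation: [-0.0, 0.128, 0.992, 0.0]
wrist_force: [-1.1, 1.3, 0.1]
finger_gap: 0.0154
```

```bash
python3 s.py; python3 -c "
from h import *
p=cam('scene'); X,uv=cloud(p)
m=np.all((X>[.42,-.33,.120])&(X<[.6,-.22,.14]),1); print('knob',X[m].mean(0))
save(p,'scene_end.png',scale=1.5)"
```

```text
clock 16.575
tcp_pos [ 0.5358 -0.1337  0.1323]
wrist_force [-1.1393  1.3496  0.0739]
ft_torque [0.1968 0.4911 0.0063]
finger_gap 0.0154
qvel [-0.0001  0.0005 -0.0003 -0.0009  0.0019 -0.0006]
joint_pos [-0.3899  0.3187 -0.1946  1.0577 -0.     -0.1341]
r 0.11523641438854915 polar 75.78066107304736
knob [ 0.49863235 -0.28089087  0.12865912]
```

View pics/scene_end.png

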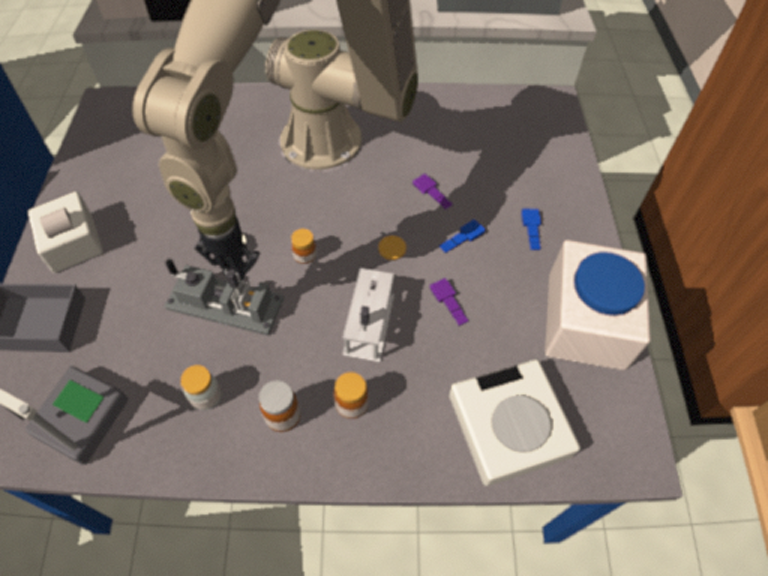

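The last picture shows the gauge in the press, the narrow gauge still in the rack (about 365,318), and the jars, lid and dish where they were. Handing in.

```bash
python3 -c "
from h import *
print(hand_in()); s=get_state(); print(s['clock'],s['tcp_pos'],s['wrist_force'])"
```

```text
the job is handed in; nothing more can be done
None
the job is handed in; nothing more can be done
```

I turned the crank clockwise about 3.64 rad to its stop, then took the broad gauge from the rack and lowered its blade straight down between the plates. I handed in at 16.6 s, still gripping the gauge; no verdict was reported.

**Crank:** the stop showed as about 8 N of resistance. Later views showed the plates closed and the knob still there, to within the roughly 3 mm noise of the scene camera.

**Depth:** the arm position puts the tip about 35 mm below the plates' top edges. The side camera puts the black line about 2 mm below them, within its accuracy. The wrist camera put the line 1–10 mm above the edges. It magnifies a small sideways error about three times, so I gave it little weight.

**Position and grip:** the tool is within about 1 mm of the mouth centre, the gauge looked upright, and the fingers hold 15 mm on the 16 mm handle.

**Drag:** not confirmed directly. The vertical wrist force varied between about −4.7 and 0 N while the arm settled, so the force on each plate was not measured separately. The pictures show the blade spreading the plates.

**Other objects:** the narrow gauge, jars, lid and dish showed no visible movement.

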